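Reload the labelling-tape dispenser

ROBOT

A 7-joint arm with a two-finger parallel gripper is mounted at the origin on the work surface. World frame = base frame: x ahead of the robot, y to its left, z up, the work surface at z = 0. Lengths are in mm, angles in rad, forces in N, time in s.
With the tool pointing down it reaches from about 400 to 875 mm from the base axis. Payload 19.3 kg.
Tool frame: the origin (TCP) lies at the very end of the fingers, on their centre line; the grasp point (between the pads) lies 19 mm behind it (grip_point_offset is the z of the grasp point in the tool frame, in mm); z points along the fingers, y is the line along which they close (so a half turn about z gives the same grasp; the last joint's range is limited). The gripper opens to 85 mm and grips with 20 to 120 N. Pads are 22 mm wide; open, the fingers measure 114 mm over their backs; the gripper's body (76 mm by 85 mm) begins 54 mm behind the grasp point. The pads swing forward as they close: fully open they stand 13 mm farther back than shut.
Start: joints at [-1.201, 0.521, -0.036, 1.599, 0.021, 1.021, -0.113], TCP at [266.116, 565.506, 231.291] pointing down, gripper open.
Joint ranges: [-2.91, 2.91], [-0.3, 2.13], [-1.5, 1.42], [0.17, 2.43], [-1.26, 4.41], [0.16, 1.93], [-2.52, 2.52]. Speed limits (rad/s): [1.89, 1.89, 2.39, 2.39, 3.01, 3.01, 3.01].

INTERFACE

Orientations are given as a 3x3 rotation matrix whose columns are the frame's x, y, z axes.
In Python, from workcell import movep, movel, goto_joints, open_gripper, clamp, wait, inverse_kinematics, read_state, camera, PlanningError, finish_job, grip_point_offset gives the robot as it stands. Calls block until the motion is done:
- movep(position, orientation): joint-space move of the TCP to a pose.
- movel(position, frame=None, max_speed=150, guard=None): straight line of the TCP; frame=None keeps the orientation; max_speed is the mean speed in mm/s. With guard (N) it stops when the force on the tool has changed by that much, and returns True; else False.
- goto_joints(angles): joint-space move.
- open_gripper() and clamp(): open the fingers fully, or close them until they stop; the grip force is fixed at half the most.
- wait(seconds).
- inverse_kinematics(position, orientation): joint angles nearest the present ones, or None.
- read_state(): the state.
- camera(name): name is "side" or "top" or "wrist"; returns a dict with "image" (480x640x3 uint8, blue, green, red), "range_z" (480x640 float32, mm along the optical axis (not along the pixel's ray), 0 where there is no reading), "fx", "fy", "cx", "cy" (pixels), "cam_to_world" (4x4, takes a point from camera to world coordinates). Camera axes: x right, y up, looking along -z (the intrinsics and any distortion apply to the point x, -y, -z); pixel columns grow to the right and rows downward; lengths in mm; the calibration is good to about 2 mm. A picture is of the moment at which its call begins.
A pose or a line that the arm cannot do raises PlanningError and nothing moves.
- finish_job(): hands the job in; it is judged then, once.
The state is a dict: "time": time; "qpos": joint angles; "qvel": joint speeds; "joint_efforts": joint torques, N m; "eef_pos": TCP position; "tool_rot": TCP orientation; "ft_force": force on the tool from outside, world axes, zero at the start; "torque": the same for the moment, N m; "finger_gap": finger opening in mm; "gripper_force": force on a finger pad.
Only numpy, scipy, OpenCV 4.12 (cv2) and the standard library are available. Lean on these libraries where they do the work, as an engineer would, in place of code of your own. Each camera call takes 0.05 s, during which the arm holds its last target. There are 200 camera calls.

TASK

Reload the tape dispenser: take its empty spindle out by the blue grip and slide it through the three tape rolls standing in the tray until the flange has pushed them all up snug against the tray's end plate, with no gaps between them: lean on them for a moment with a few newtons (3 to 6), but never with more than about 10 N (a kilogram), as their cores crush. Then lift the three rolls off together on the spindle, carry them to the dispenser, and lower the spindle gently into the forks of both cheeks, grip on the same side as before, until it rests there, still in your grip; then let go. Leave the spray bottle, the tip box and the microplate alone.

Things in the scene. Friction and masses are not known exactly. Their poses are not given: they have to be found in the camera images.
- spindle: free white spindle, 198 mm long, 0.10 kg, level, +y from grip to tip; origin on its axis at the flange face that the rolls meet. Along y: blue grip -80 to -30 mm, neck 16 mm in diameter to -4, flange 40 mm in diameter to 0, shaft 23 mm in diameter to 80, cone to 90, tip 14 mm in diameter to 118. Starts empty in the dispenser. It can turn or slip a little in the grip.
- spindle_grip (a point): middle of the spindle's blue grip (50 mm long, 22 mm wide across x between flat sides, 28 mm tall), on the axis at y = -55 mm of the spindle; axes as the spindle
- spindle_tip (a point): end of the spindle's tip, on the axis at y = +118 mm of the spindle; axes as the spindle
- dispenser: grey weighted tape dispenser, fixed, base 130 x 136 x 22 mm, steel tear-off blade on its -x side; origin under its middle. Two 6 mm thick cheeks at y = -59 and +59 mm, each an upward fork, slot 20 mm (-y) and 18 mm (+y) wide, flaring above z = 78 mm, tops at z = 92 mm: the -y fork carries the spindle's neck, the +y fork its tip.
- dispenser_seat (a point): where the spindle's origin lies when it is seated in the forks: x = 0, y = -45 mm, z = 68 mm of the dispenser, same axes; 6 mm to spare either way along y; the grip then stands outside the -y cheek. The forks do not give
- tray: white tray, fixed, 86 x 120 mm; origin under its middle. Rolls stand on edge in a row along its y on its floor (z = 12 mm), between side walls 32 mm high (inner faces x = +-38 mm). Near +y a rigid steel end plate, 52 mm high, set by hand: its inner face is anywhere from y = 28 to 41 mm, not measured. Its notch (32 mm wide, down to z = 28 mm, open above) lets the shaft pass and lift out.
- tray_entry (a point): on the row's axis (x = 0, z = 45 mm of the tray: the height of the standing rolls' bores) at the outer face of the tray's -y wall, y = -60 mm; same axes as the tray, so +y leads in. That wall, 48 mm high, has a notch 52 mm wide down to z = 19 mm, open above, where spindle and flange go in
- roll_yellow: yellow roll of labelling tape, 66 mm in diameter, 25 mm wide, bore 25.4 mm right through, 50 to 90 g; origin at its centre, bore along its y. Stands loose on edge in the tray, one of three in any order, row places at y about -40, -13 and +14 mm of the tray, up to 4 mm off the middle; slides, leans and rolls a little.
- roll_green: green roll of labelling tape, 66 mm in diameter, 25 mm wide, bore 25.4 mm right through, 50 to 90 g; origin at its centre, bore along its y. Stands loose on edge in the tray, one of three in any order, row places at y about -40, -13 and +14 mm of the tray, up to 4 mm off the middle; slides, leans and rolls a little.
- roll_pink: pink roll of labelling tape, 66 mm in diameter, 25 mm wide, bore 25.4 mm right through, 50 to 90 g; origin at its centre, bore along its y. Stands loose on edge in the tray, one of three in any order, row places at y about -40, -13 and +14 mm of the tray, up to 4 mm off the middle; slides, leans and rolls a little.
- spray_bottle: yellow spray bottle, 72 mm in diameter, 209 mm tall; origin under its middle; a bystander
- tip_box: blue pipette-tip box with a clear lid, 122 x 84 x 62 mm, long side along its x; origin under its middle; a bystander
- microplate: clear 96-well microplate, 128 x 86 x 14 mm, long side along its x; origin under its middle; a bystander
Not all that is in view belongs to the job. Of the things that look like the roll_pink, the smallest one is meant.

How it is judged (in metres and radians):
On the way, in this order (a step that is already met when the one before it is completed fails the run):
1. all three rolls are threaded on the spindle's shaft, still standing in the tray, and pushed snug: no more than 2.5 mm of gap in all, with the spindle pushing on a roll with at least 2.5 N (y of roll_yellow in the frame of spindle between 0.008 and 0.065 m and x of roll_yellow in the frame of spindle between -0.004 and 0.004 m and z of roll_yellow in the frame of spindle between -0.004 and 0.004 m and y of roll_green in the frame of spindle between 0.008 and 0.065 m and x of roll_green in the frame of spindle between -0.004 and 0.004 m and z of roll_green in the frame of spindle between -0.004 and 0.004 m and y of roll_pink in the frame of spindle between 0.008 and 0.065 m and x of roll_pink in the frame of spindle between -0.004 and 0.004 m and z of roll_pink in the frame of spindle between -0.004 and 0.004 m and height (world z) of each of roll_yellow, roll_green, roll_pink below 0.06 m and (contact force between spindle and roll_yellow above 2.5 N or contact force between spindle and roll_green above 2.5 N or contact force between spindle and roll_pink above 2.5 N)), for 0.1 s.
2. all three rolls hang on the held spindle, lifted more than 40 mm off the tray (y of roll_yellow in the frame of spindle between 0.008 and 0.07 m and x of roll_yellow in the frame of spindle between -0.004 and 0.004 m and z of roll_yellow in the frame of spindle between -0.004 and 0.004 m and y of roll_green in the frame of spindle between 0.008 and 0.07 m and x of roll_green in the frame of spindle between -0.004 and 0.004 m and z of roll_green in the frame of spindle between -0.004 and 0.004 m and y of roll_pink in the frame of spindle between 0.008 and 0.07 m and x of roll_pink in the frame of spindle between -0.004 and 0.004 m and z of roll_pink in the frame of spindle between -0.004 and 0.004 m and height (world z) of each of roll_yellow, roll_green, roll_pink above 0.085 m and contact force between the fingers and spindle above 1 N), for 0.2 s.
3. the spindle rests in both forks of the dispenser with the rolls on it, while still held (x of spindle in the frame of dispenser between -0.004 and 0.004 m and x of spindle_tip in the frame of dispenser between -0.004 and 0.004 m and y of spindle in the frame of dispenser between -0.051 and -0.039 m and z of spindle in the frame of dispenser between 0.065 and 0.071 m and z of spindle_tip in the frame of dispenser between 0.065 and 0.071 m and y of roll_yellow in the frame of spindle between 0.008 and 0.07 m and x of roll_yellow in the frame of spindle between -0.004 and 0.004 m and z of roll_yellow in the frame of spindle between -0.004 and 0.004 m and y of roll_green in the frame of spindle between 0.008 and 0.07 m and x of roll_green in the frame of spindle between -0.004 and 0.004 m and z of roll_green in the frame of spindle between -0.004 and 0.004 m and y of roll_pink in the frame of spindle between 0.008 and 0.07 m and x of roll_pink in the frame of spindle between -0.004 and 0.004 m and z of roll_pink in the frame of spindle between -0.004 and 0.004 m and contact force between the fingers and spindle above 1 N and contact force between spindle and dispenser above 0.3 N), for 0.1 s.
At the end, for the whole second after the job is handed in: Spindle at rest in both forks, grip on the -y side, let go: both ends within 4 mm sideways and 3 mm in height of seated, 6 mm lengthwise; all three rolls on its shaft, packed at the flange with at most 7.5 mm of gap in all (centres 8 to 70 mm from the flange face), at rest (x of spindle in the frame of dispenser between -0.004 and 0.004 m and x of spindle_tip in the frame of dispenser between -0.004 and 0.004 m and y of spindle in the frame of dispenser between -0.051 and -0.039 m and z of spindle in the frame of dispenser between 0.065 and 0.071 m and z of spindle_tip in the frame of dispenser between 0.065 and 0.071 m and y of roll_yellow in the frame of spindle between 0.008 and 0.07 m and x of roll_yellow in the frame of spindle between -0.004 and 0.004 m and z of roll_yellow in the frame of spindle between -0.004 and 0.004 m and y of roll_green in the frame of spindle between 0.008 and 0.07 m and x of roll_green in the frame of spindle between -0.004 and 0.004 m and z of roll_green in the frame of spindle between -0.004 and 0.004 m and y of roll_pink in the frame of spindle between 0.008 and 0.07 m and x of roll_pink in the frame of spindle between -0.004 and 0.004 m and z of roll_pink in the frame of spindle between -0.004 and 0.004 m and linear speed of each of spindle, roll_yellow, roll_green, roll_pink below 0.02 m/s and contact force between the fingers and spindle below 0.05 N); the robot touches nothing.
It fails at once if the spindle presses on a roll with more than 15 N (contact force between spindle and roll_yellow above 15 N or contact force between spindle and roll_green above 15 N or contact force between spindle and roll_pink above 15 N).
It fails at once if the spindle bears on the dispenser with more than 25 N (contact force between spindle and dispenser above 25 N).
It fails at once if the gripper takes hold of or pushes a roll (more than 3 N) (contact force between the fingers and roll_yellow above 3 N or contact force between the fingers and roll_green above 3 N or contact force between the fingers and roll_pink above 3 N).
It fails at once if the spray bottle, the tip box or the microplate is moved by more than 10 mm (distance of any of spray_bottle, tip_box, microplate from where it was at the start of the episode above 0.01 m).
It also fails if it takes over 72 s, if anything falls off the work surface, if the arm or the gripper's body presses on something with over 40 N, if the wrist force passes 120 N, or if a joint passes its speed limit or range.

## Working session

There is one attempt and no reset: what is moved stays moved. The work goes in short steps, each a Python script; the robot and the scene stay as the last script left them, time stands still between calls to the robot, and variables do not carry over. Pictures are saved under pics/ and viewed, at most 10 in all, crops included, and the job is handed in when it is done.

```bash
ls; mkdir -p pics; python3 - <<'E'
from workcell import *
import cv2,numpy as np,pickle
s=read_state(); print(s['time'],s['eef_pos'],np.round(s['tool_rot'],3).tolist(),s['ft_force'],s['finger_gap'],grip_point_offset)
for n in ['side','top']:
    c=camera(n); cv2.imwrite(f'pics/{n}0.png',c['image']); pickle.dump(c,open(f'{n}0.pkl','wb'))
    print(n,c['fx'],c['fy'],c['cx'],c['cy'],np.round(c['cam_to_world'],3).tolist(),[k for k in c])
E
```

```text
pics
0.0 [265.9937108  565.21694749 230.7220056 ] [[-0.905, 0.426, -0.0], [0.426, 0.905, -0.001], [-0.0, -0.001, -1.0]] [0.38530675 0.42272708 0.00457537] 85.38585815547425 -18.700000000000003
side 569.8335078272628 569.8335078272628 321.1031234943342 232.09161795869187 [[0.952, 0.195, -0.236, 290.338], [-0.305, 0.554, -0.775, -878.944], [-0.02, 0.81, 0.587, 747.352], [0.0, 0.0, 0.0, 1.0]] ['image', 'range_z', 'fx', 'fy', 'cx', 'cy', 'cam_to_world']
top 578.9113375979547 578.9113375979547 322.483308917089 233.74208697228673 [[-0.149, 0.968, -0.2, 388.949], [-0.989, -0.147, 0.028, 24.009], [-0.003, 0.202, 0.979, 1080.045], [0.0, 0.0, 0.0, 1.0]] ['image', 'range_z', 'fx', 'fy', 'cx', 'cy', 'cam_to_world']
```

View pics/top0.png

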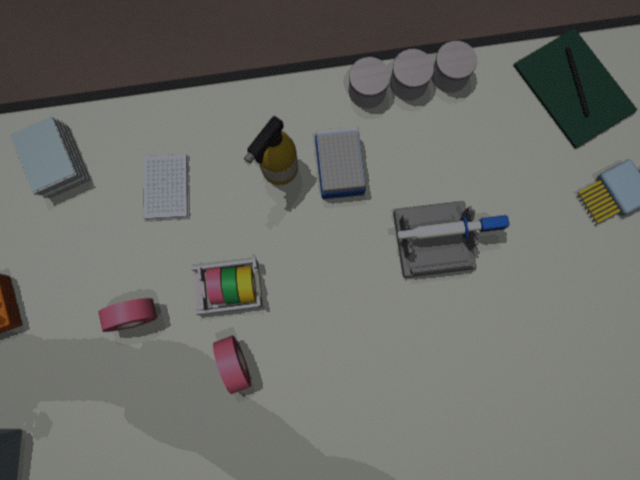

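View pics/side0.png

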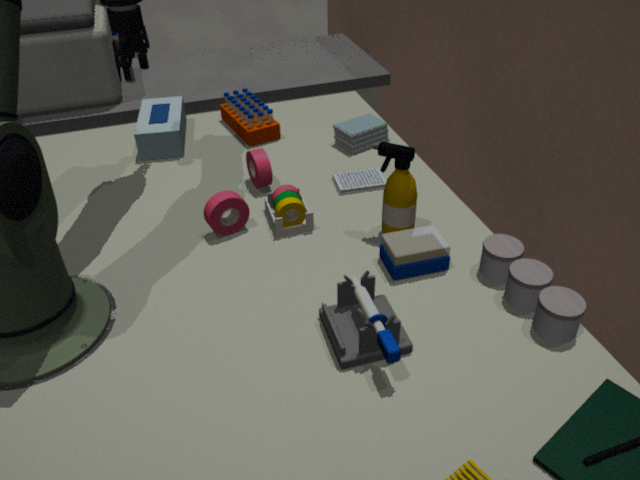

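Top view: the spindle's blue grip is at (494,223), with its white shaft running left to (402,234) in the grey dispenser's forks. The tray is at (228,286), with pink (214,286), green (230,285) and yellow (245,284), so yellow is at the entry end.

Pink candidates are the tray roll at top (214,286), a loose roll at top (128,314) and a loose roll at top (232,364). In the side view they are at (287,192), (259,168) and (227,213). The tray roll is the smallest, so I'll use that one and check it up close. The yellow bottle at top (279,160) and the yellow tips at (600,200) are not rolls.

```bash
cat > h.py <<'E'
from workcell import *
import cv2,numpy as np,pickle
def ray(c,u,v):
    M=c['cam_to_world']; d=np.stack([(np.asarray(u,float)-c['cx'])/c['fx'],-(np.asarray(v,float)-c['cy'])/c['fy'],-np.ones(np.shape(u))],-1)
    return M[:3,3],d@M[:3,:3].T
def onplane(c,u,v,z):
    o,d=ray(c,u,v); return o+d*((z-o[2])/d[...,2])[...,None]
def cloud(c):
    v,u=np.mgrid[:480,:640]; o,d=ray(c,u,v); P=o+d*c['range_z'][...,None]; P[c['range_z']<=0]=np.nan; return P
def hsv(c): return cv2.cvtColor(c['image'],cv2.COLOR_BGR2HSV)
def mask(c,lo,hi): return cv2.inRange(hsv(c),lo,hi)>0
def tri(c1,p1,c2,p2):
    o1,d1=ray(c1,*p1);o2,d2=ray(c2,*p2)
    A=np.stack([d1,-d2],1);t=np.linalg.lstsq(A,o2-o1,rcond=None)[0]
    a=o1+d1*t[0];b=o2+d2*t[1];return (a+b)/2,np.linalg.norm(a-b)
def load(n): return pickle.load(open(n+'.pkl','rb'))
def snap(n,f):
    c=camera(n); pickle.dump(c,open(f+'.pkl','wb')); cv2.imwrite(f'pics/{f}.png',c['image']); return c
COL=dict(blue=((108,120,50),(128,255,255)),yellow=((20,120,60),(32,255,255)),green=((45,120,40),(80,255,255)),pink=((165,90,60),(179,255,255)))
E
python3 - <<'E'
from h import *
for n,boxes in dict(top=dict(blue=(460,200,520,245),yellow=(190,255,265,320),green=(190,255,265,320),pink=(190,255,265,320)),side=dict(blue=(350,300,405,365),yellow=(262,180,315,230),green=(262,180,315,230),pink=(270,180,315,230))).items():
    c=load(n+'0'); P=cloud(c)
    for k,(x0,y0,x1,y1) in boxes.items():
        m=mask(c,*COL[k]); b=np.zeros_like(m); b[y0:y1,x0:x1]=1; m&=b
        v,u=np.nonzero(m); q=P[m]; print(n,k,m.sum(),'px',u.mean().round(1),v.mean().round(1),'med',np.nanmedian(q,0).round(1),'max z',np.nanpercentile(q[:,2],95).round(1))
        if k=='blue':
            r=cv2.fitLine(np.stack([u,v],1).astype(np.float32),2,0,.01,.01).ravel(); print(r)
c=load('top0');P=cloud(c); print('table',np.nanmedian(P[340:420,420:560,2]))
# dispenser: base points z 15..30
for nm,(x0,y0,x1,y1),zr in [('disp',(380,190,480,285),(16,28)),('dispcheek',(380,190,480,285),(75,100)),('tray',(185,250,268,320),(6,60))]:
    q=P[y0:y1,x0:x1].reshape(-1,3); q=q[(q[:,2]>zr[0])&(q[:,2]<zr[1])]
    r=cv2.minAreaRect(q[:,:2].astype(np.float32)); print(nm,len(q),r,q.mean(0))
E
```

```text
top blue 375 px 489.7 223.0 med [ 567.2 -302.6   81.9] max z 86.3
[ 9.92497802e-01 -1.22262366e-01  4.89671997e+02  2.23005341e+02]
top yellow 557 px 244.7 284.0 med [525.7 143.2  74. ] max z 79.9
top green 504 px 229.4 285.0 med [527.7 169.8  74.9] max z 80.0
top pink 425 px 214.1 285.7 med [526.3 196.4  73.4] max z 79.4
side blue 256 px 386.9 339.6 med [ 569.4 -313.4   77.4] max z 85.0
[  0.39701036   0.91781414 386.8672     339.5586    ]
side yellow 574 px 290.2 210.0 med [529.7 130.9  61.1] max z 77.7
side green 158 px 284.6 196.2 med [526.  170.   73.7] max z 78.8
side pink 149 px 283.4 189.5 med [531.4 197.2  73.1] max z 78.4
table 0.5607798101885919
disp 3378 ((566.369140625, -211.23829650878906), (136.94223022460938, 130.61170959472656), 88.49542999267578) [ 565.14750524 -209.66285203   22.35195293]
dispcheek 917 ((571.3245239257812, -209.20477294921875), (145.623291015625, 68.80598449707031), 88.85785675048828) [ 570.76320421 -215.31978432   80.02959441]
tray 1712 ((542.2499389648438, 177.98684692382812), (131.79946899414062, 124.1249008178711), 87.08200073242188) [529.61014012 185.39577381  28.6749147 ]
```

```bash
python3 - <<'E'
from h import *
s=read_state(); c=camera('wrist'); R=np.array(s['tool_rot']);M=c['cam_to_world']
print('cam in tool',(R.T@(M[:3,3]-s['eef_pos'])).round(1),(R.T@M[:3,:3]).round(3).tolist(),c['fx'],c['cx'],c['cy'])
for sg in (1,-1):
    R=np.array([[0,sg,0],[sg,0,0],[0,0,-1.]])
    for p in [(528,177,300),(528,80,64),(566,-310,300),(566,-310,68)]:
        q=inverse_kinematics(p,R); print(sg,p,None if q is None else np.round(q,2))
E
```

```text
cam in tool [  78.9    1.  -142.8] [[0.0, 0.953, 0.304], [1.0, -0.0, 0.0], [0.0, 0.304, -0.953]] 330.52716375663067 317.5177800983091 242.93495245323726
1 (528, 177, 300) [-0.7   0.36  0.36  1.71 -0.14  1.09 -0.29]
1 (528, 80, 64) [-0.47  0.65  0.29  1.98 -0.34  0.56  0.05]
1 (566, -310, 300) [-0.16  0.7   1.01  1.49 -0.6   1.29  0.91]
1 (566, -310, 68) [ 0.12  0.81  0.45  1.68 -0.47  0.77  0.8 ]
-1 (528, 177, 300) [ 0.4   0.62 -1.27  1.66  0.61  1.33  2.17]
-1 (528, 80, 64) [ 0.03  0.65 -0.39  1.95  0.41  0.62  2.51]
-1 (566, -310, 300) [-0.23  0.82  1.23  1.49 -0.77  1.38 -2.09]
-1 (566, -310, 68) [-0.22  1.19  1.22  1.69 -1.21  1.2  -1.81]
```

```bash
cat >> h.py <<'E'
R0=np.array([[0,1,0],[1,0,0],[0,0,-1.]])
E
python3 - <<'E'
from h import *
for i,(p) in enumerate([(528,230,200),(528,140,200),(566,-220,200),(566,-290,200)]):
    movep(p,R0) if i in(0,2) else movel(p,max_speed=150)
    wait(.15); snap('wrist',f'w{i}'); s=read_state(); print(s['time'],s['eef_pos'].round(1),s['ft_force'].round(2))
im=np.vstack([np.hstack([cv2.resize(cv2.imread(f'pics/w{i}.png'),(400,300)) for i in r]) for r in ((0,1),(2,3))]); cv2.imwrite('pics/wm.png',im)
E
```

```text
1.925 [527.7 230.9 200. ] [ 0.21  0.46 -0.65]
2.875 [527.9 141.  199.9] [-0.77  0.22  0.16]
4.4333 [ 566.3 -218.9  200. ] [-0.89 -1.23 -0.3 ]
5.25 [ 566.3 -288.8  200. ] [-0.25 -0.83 -0.07]
```

View pics/wm.png

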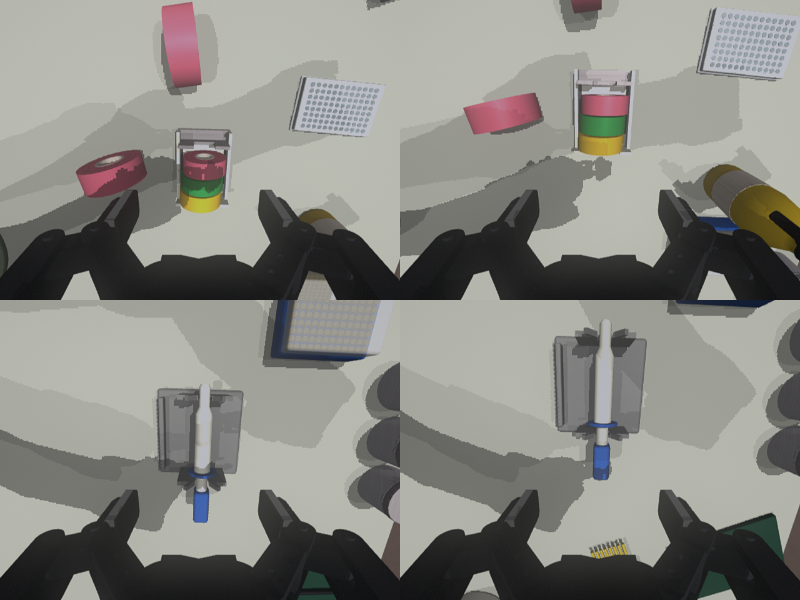

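The wrist views (quartered) show the pink, green and yellow rolls in the tray at (605,105), (604,127) and (602,145). The two larger loose pink rolls lie outside it, which confirms the tray one. The grip is at (601,462), the flange at (602,426) and the tip at (605,322). The view is close to aligned with world +y up.

```bash
python3 - <<'E'
from h import *
def line(y,x): k=np.polyfit(y,x,1); return k
for n in ('w2','w3'):
    c=load(n);P=cloud(c); q=P[:400].reshape(-1,3); q=q[np.isfinite(q).all(1)]
    print(n,'table',np.median(q[(q[:,2]<6)][:,2]).round(2))
    s=q[(abs(q[:,0]-570)<40)&(q[:,1]>-345)&(q[:,1]<-120)&(q[:,2]>50)]
    for y in range(-340,-125,15):
        t=s[abs(s[:,1]-y)<5]
        if len(t)<8: continue
        zt=np.percentile(t[:,2],95); tt=t[t[:,2]>zt-6]; print(y,len(t),'ztop',zt.round(1),'x mid of top',((tt[:,0].min()+tt[:,0].max())/2).round(1),'range',t[:,0].min().round(1),t[:,0].max().round(1))
    b=q[(abs(q[:,0]-566)<90)&(abs(q[:,1]+211)<85)&(q[:,2]>18)&(q[:,2]<26)]
    print('base',cv2.minAreaRect(b[:,:2].astype(np.float32)))
    m=mask(c,*COL['blue']); m[:,:260]=0;m[:,420:]=0; m[:140]=0
    N,L,S,C=cv2.connectedComponentsWithStats(m.astype(np.uint8)); 
    for i in range(1,N):
        if S[i,4]>60: print('blue',S[i],C[i].round(1), np.nanmedian(P[L==i],0).round(1),np.nanmin(P[L==i],0).round(1),np.nanmax(P[L==i],0).round(1))
for n in ('w0','w1'):
    c=load(n);P=cloud(c); q=P[:340].reshape(-1,3); q=q[np.isfinite(q).all(1)]
    t=q[(abs(q[:,0]-528)<60)&(q[:,1]>100)&(q[:,1]<270)]
    for zr in ((26,38),(40,56)):
        w=t[(t[:,2]>zr[0])&(t[:,2]<zr[1])]; print(n,zr,len(w),cv2.minAreaRect(w[:,:2].astype(np.float32)),w[:,1].min(),w[:,1].max())
    for k in ('yellow','green','pink'):
        m=mask(c,*COL[k]); r=P[m]; r=r[(abs(r[:,0]-528)<45)&(r[:,1]>105)&(r[:,1]<240)&(r[:,2]>60)]
        print(k,len(r),r.min(0).round(1),r.max(0).round(1),np.median(r,0).round(1))
        a=r[r[:,2]>70]; 
        if len(a)>10:  # circle fit x-z
            A=np.c_[2*a[:,0],2*a[:,2],np.ones(len(a))]; sol=np.linalg.lstsq(A,(a[:,[0,2]]**2).sum(1),rcond=None)[0]; print('   circle',sol[:2].round(1),np.sqrt(sol[2]+sol[0]**2+sol[1]**2).round(1))
E
```

```text
w2 table 0.13
-325 220 ztop 83.0 x mid of top 568.8 range 558.0 579.6
-310 235 ztop 82.9 x mid of top 569.2 range 558.1 580.3
-295 240 ztop 82.9 x mid of top 569.6 range 558.2 580.9
-280 229 ztop 79.2 x mid of top 582.8 range 560.8 603.8
-265 983 ztop 89.7 x mid of top 570.1 range 535.3 605.3
-250 515 ztop 85.6 x mid of top 570.6 range 551.1 588.6
-235 282 ztop 80.0 x mid of top 571.0 range 560.1 582.0
-220 1044 ztop 247.5 x mid of top 608.9 range 560.2 609.8
-205 2215 ztop 277.1 x mid of top 570.0 range 530.0 610.0
-190 336 ztop 80.2 x mid of top 572.2 range 561.1 583.7
-175 346 ztop 79.7 x mid of top 572.2 range 561.1 583.3
-160 313 ztop 91.1 x mid of top 573.5 range 549.7 608.3
-145 310 ztop 81.1 x mid of top 558.0 range 538.7 580.5
base ((566.92578125, -211.27841186523438), (135.0452880859375, 129.68019104003906), 88.5110855102539)
blue [304 277  33   9 104] [319.  282.2] [ 568.  -256.4   86.5] [ 554.1 -264.9   73. ] [ 581.6 -254.2   88.7]
blue [ 310  309   24   47 1034] [321.1 331.9] [ 569.2 -307.4   81.8] [ 559.  -332.9   78.4] [ 579.9 -284.6   84.5]
w3 table 0.14
-325 279 ztop
[... 1566 characters left out ...]
[506.1 184.   60. ] [565.3 209.9  79.7] [534.3 198.9  74.2]
   circle [535.8  50. ] 28.4
w1 (26, 38) 1782 ((534.2297973632812, 184.91110229492188), (115.74470520019531, 86.52738189697266), 88.63047790527344) 126.50049832222564 243.17784839686618
w1 (40, 56) 841 ((534.1704711914062, 174.91729736328125), (104.5331802368164, 85.70384216308594), 88.64704895019531) 121.84514168789906 227.76987369911978
yellow 1940 [500.  130.3  60.1] [559.3 156.4  79.8] [529.3 144.1  74.8]
   circle [530.   48.8] 29.4
green 1213 [512.6 157.6  69.2] [554.6 181.8  80.5] [534.9 169.7  76.9]
   circle [532.4  49.5] 28.9
pink 2221 [506.  181.8  60. ] [565.4 209.2  80.3] [535.2 196.8  74.8]
   circle [535.7  47.4] 30.8
```

```bash
python3 - <<'E'
from h import *
# finger mid in tool frame from wrist cloud
for n,p in (('w2',(566.3,-218.9,200.)),('w3',(566.3,-288.8,200.))):
    c=load(n);P=cloud(c)-np.array(p); q=P.reshape(-1,3); q=q[np.isfinite(q).all(1)]
    for z0 in (15,25,35):
        t=q[(abs(q[:,2]-z0)<5)&(abs(q[:,0])<70)&(abs(q[:,1])<30)]
        l=t[t[:,0]<0,0];r=t[t[:,0]>0,0]
        if len(l)>5 and len(r)>5: print(n,z0,len(l),len(r),'inner',np.percentile(l,98).round(1),np.percentile(r,2).round(1),'outer',np.percentile(l,2).round(1),np.percentile(r,98).round(1))
# two-view triangulation of grip and flange top-edge centroid / grip near end
a,b=load('w2'),load('w3')
def comp(c):
    m=mask(c,*COL['blue']); m[:,:260]=0;m[:,420:]=0;m[:140]=0
    N,L,S,C=cv2.connectedComponentsWithStats(m.astype(np.uint8)); o=sorted([i for i in range(1,N) if S[i,4]>60],key=lambda i:S[i,1]); 
    g=S[o[1]]; f=S[o[0]]; return g,f,C[o[1]],C[o[0]]
ga,fa,ca,_=comp(a); gb,fb,cb,_=comp(b)
print('grip centre tri',tri(a,(ca[0],ga[1]+(ga[3]-1)/2),b,(cb[0],gb[1]+(gb[3]-1)/2)))
print('grip far edge', tri(a,(ca[0],ga[1]-.5),b,(cb[0],gb[1]-.5)),'near',tri(a,(ca[0],ga[1]+ga[3]-.5),b,(cb[0],gb[1]+gb[3]-.5)))
print('flange top edge', tri(a,(fa[0]+fa[2]/2,fa[1]-.5),b,(fb[0]+fb[2]/2,fb[1]-.5)))
# cheeks y
P=cloud(b);q=P[:400].reshape(-1,3);q=q[np.isfinite(q).all(1)&(q[:,2]>83)&(q[:,2]<96)&(abs(q[:,0]-571)<45)]
for y0 in (-270,-152): t=q[(abs(q[:,1]-y0)<14)&(abs(q[:,0]-571)>11)]; print('cheek y',np.percentile(t[:,1],[2,50,98]).round(1),len(t))
E
```

```text
w2 15 255 260 inner -42.8 41.8 outer -49.5 48.0
w2 25 733 733 inner -42.9 41.9 outer -56.0 55.1
w2 35 930 922 inner -42.9 41.8 outer -56.2 55.3
w3 15 262 259 inner -43.0 41.8 outer -49.6 47.9
w3 25 730 732 inner -43.0 41.8 outer -56.2 54.8
w3 35 933 928 inner -42.9 41.7 outer -56.6 55.2
grip centre tri (array([ 569.05749749, -307.28606806,   82.08969991]), np.float64(0.3437458583754472))
grip far edge (array([ 568.99061321, -285.71961164,   77.95187525]), np.float64(0.3354909440982507)) near (array([ 569.12723298, -329.32037765,   86.18467511]), np.float64(0.3521183631408262))
flange top edge (array([ 569.86748314, -254.69201189,   77.80419138]), np.float64(2.804183101843848))
cheek y [-274.  -270.3 -257.5] 255
cheek y [-156.6 -153.5 -149.8] 387
```

```bash
cat >> h.py <<'E'
def Rz(a): c,s=np.cos(a),np.sin(a); return np.array([[c,-s,0],[s,c,0],[0,0,1.]])
RS=Rz(-0.0262)@R0   # spindle/dispenser yaw
def st(t=''):
    s=read_state(); print(t,round(s['time'],2),s['eef_pos'].round(2),'F',np.round(s['ft_force'],2),'T',np.round(s['torque'],2),'gap',round(s['finger_gap'],1),'gf',np.round(s['gripper_force'],1)); return s
def shaft(f,y0,y1,x0):
    "shaft ridge in world: slices of cloud"
    c=snap('wrist',f);P=cloud(c);q=P.reshape(-1,3);q=q[np.isfinite(q).all(1)]
    return c,q
E
python3 - <<'E'
from h import *
movep((569.5,-308.5,110),RS); st()
print(movel((569.5,-308.5,48.5),max_speed=80,guard=12)); wait(.2); st('down')
clamp(); wait(.3); st('clamped'); snap('wrist','w4')
E
```

```text
5.71 [ 569.58 -308.33  110.56] F [0.62 1.1  0.32] T [ 0.02  0.02 -0.04] gap 85.2 gf 0.0
False
down 6.83 [ 569.74 -308.57   48.96] F [ 0.57  0.97 -0.25] T [ 0.01 -0.02  0.03] gap 85.3 gf 0.0
clamped 7.72 [ 569.48 -308.51   48.54] F [-1.56  0.94  2.76] T [0.21 0.23 0.06] gap 21.4 gf 62.2
```

```bash
cat >> h.py <<'E'
def spin(f):
    "spindle relative to TCP, via wrist cloud in tool frame rotated: along=+x tool, side=+y tool, up=-z tool"
    wait(.2); s=read_state(); c=snap('wrist',f); P=cloud(c); R=np.array(s['tool_rot'])
    T=((P-s['eef_pos'])@R)*np.array([1,1,-1]); q=T.reshape(-1,3); q=q[np.isfinite(q).all(1)&(abs(q[:,1])<19)]
    out=[]
    for a in range(45,170,5):
        t=q[(abs(q[:,0]-a)<2.5)&(q[:,2]>-10)&(q[:,2]<60)]
        if len(t)<8: continue
        zt=np.percentile(t[:,2],95); tt=t[t[:,2]>zt-5]; out.append((a,zt,(tt[:,1].min()+tt[:,1].max())/2))
    return c,T,np.array(out)
E
python3 - <<'E'
from h import *
movel((569.5,-308.5,56),max_speed=30); st()
movel((569.5,-308.5,125),max_speed=100); wait(.3); st('lifted')
c,T,o=spin('w5'); print(o.round(1).tolist())
m=mask(c,*COL['blue'])&np.isfinite(T).all(2)&(abs(T[...,1])<25)&(T[...,0]>10)&(T[...,0]<80); b=T[m]; print('flange',np.percentile(b[b[:,0]>40],[2,50,98],axis=0).round(1).tolist() if (b[:,0]>40).any() else b[:5])
cv2.imwrite('pics/w5c.png',c['image'])
E
```

```text
8.18 [ 569.62 -308.54   56.19] F [-0.87 -0.07 -1.78] T [-0.09 -0.02  0.01] gap 21.1 gf 61.9
lifted 9.32 [ 569.34 -308.46  124.59] F [ 0.42  0.66 -1.13] T [-0.04  0.02  0.04] gap 21.7 gf 61.9
[[45.0, 28.0, -0.5], [50.0, 39.4, -0.5], [55.0, 38.7, -0.7], [60.0, 31.4, -0.5], [65.0, 31.3, -0.5], [70.0, 31.4, -0.5], [75.0, 31.5, -0.4], [80.0, 31.4, -0.7], [85.0, 31.4, -0.5], [90.0, 31.5, -0.6], [95.0, 31.4, -0.4], [100.0, 31.4, -0.5], [105.0, 31.4, -0.6], [110.0, 31.5, -0.4], [115.0, 31.4, -0.4], [120.0, 28.4, -0.5]]
flange [[50.2, -16.5, 28.7], [52.0, -0.2, 37.5], [53.6, 16.5, 39.8]]
```

View pics/w5.png

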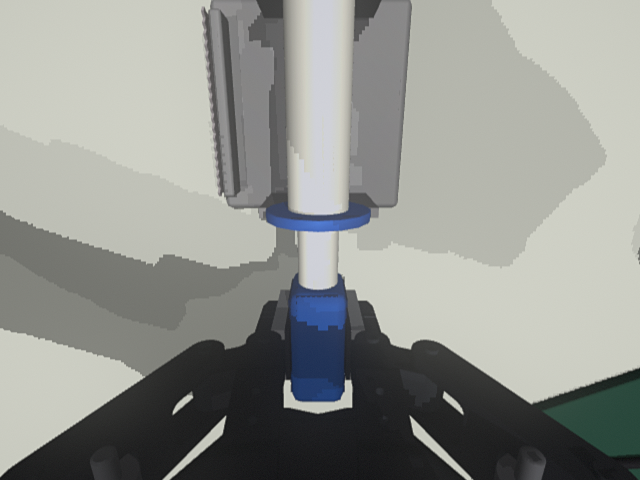

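The wrist view shows the grip held squarely between the pads, at (320,345). The flange is at (318,215) and the shaft is level and centred, so I'll move on to the tray.

```bash
cat >> h.py <<'E'
SL=0.0236; RT=Rz(-SL)@R0
def tl(y,z,dx=0): return (533.5+SL*(y-170)+dx,y,z)
E
python3 - <<'E'
from h import *
movep(tl(-75,125),RT); st()
movel(tl(-75,25.4),max_speed=120); wait(.3); st('low')
c,T,o=spin('w6'); print(o[:,1:].mean(0))
# roll look: yellow front in world
P=cloud(c)
for k in ('yellow','green','pink'):
    m=mask(c,*COL[k]); r=P[m]; r=r[(abs(r[:,0]-533)<45)&(r[:,1]>105)&(r[:,1]<240)]
    if len(r)>10: print(k,len(r),np.percentile(r,1,axis=0).round(1),np.percentile(r,99,axis=0).round(1))
c=snap('side','s1'); cv2.imwrite('pics/s1c.png',cv2.resize(c['image'][140:300,230:430],(800,640))[:600])
E
```

```text
10.51 [528.23 -76.2  125.24] F [-0.28 -0.72 -1.46] T [-0.06  0.03  0.01] gap 21.1 gf 61.9
low 11.79 [527.96 -74.95  25.79] F [-0.25  0.38 -1.44] T [-0.06  0.05  0.01] gap 21.6 gf 61.9
[32.03507661 -0.49228762]
```

View pics/w6.png

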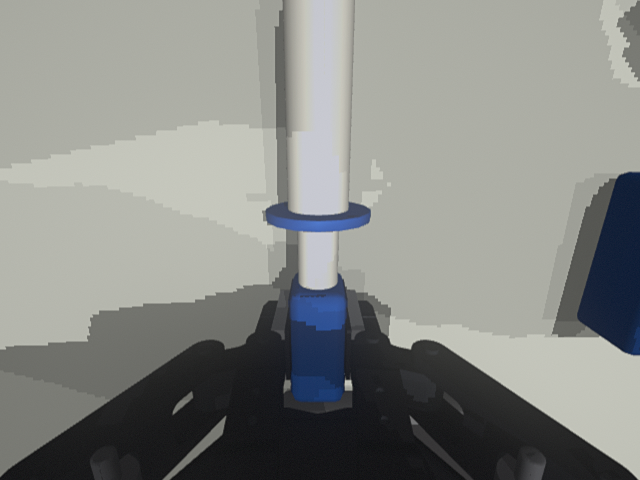

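The spindle is still held squarely (flange at (318,215)). The tip box edge at (600,260) is about 150 mm to the side, clear of the path. The rolls are out of view ahead, so I'll advance under a force guard.

```bash
python3 - <<'E'
from h import *
for y,v,g in ((-25,60,5),(5,40,4.5),(30,40,4.5),(55,30,4.5)):
    r=movel(tl(y,25.4),max_speed=v,guard=g); s=st(r); 
    if r: break
wait(.2); st(); c=snap('wrist','w7'); snap('side','s2')
im=np.hstack([cv2.resize(c['image'][:360],(500,281)),cv2.resize(load('s2')['image'][140:270,240:379],(300,281))]); cv2.imwrite('pics/m7.png',im)
E
```

```text
False 13.07 [528.89 -25.42  25.43] F [-0.25  0.62 -1.1 ] T [-0.01 -0.01  0.02] gap 21.2 gf 61.9
False 13.97 [529.6    4.81  25.42] F [-0.16 -0.84 -0.8 ] T [-0.05  0.1  -0.02] gap 21.1 gf 61.9
False 14.75 [530.18  29.88  25.42] F [-0.02 -0.05 -0.98] T [-0.   -0.01 -0.05] gap 21.2 gf 61.9
False 15.73 [530.82  54.83  25.42] F [-0.52  0.1  -0.6 ] T [-0.05  0.03 -0.03] gap 20.9 gf 61.9
 15.93 [530.79  54.79  25.41] F [ 0.65 -0.37 -1.27] T [-0.03  0.04 -0.01] gap 21.2 gf 61.9
```

View pics/m7.png

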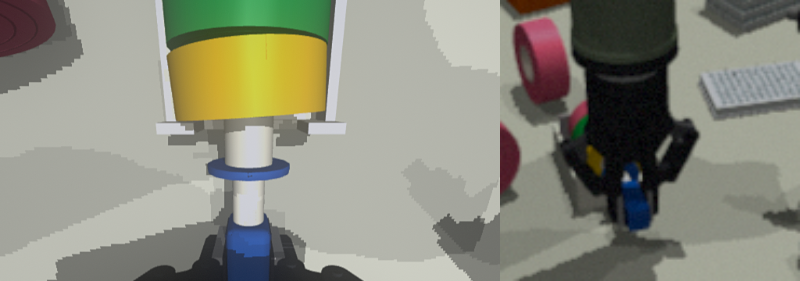

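The shaft (248,140) has passed through the yellow roll's bore. The flange (248,168) is still short of the roll and the forces are nearly nil, so I'll continue to a gentle push.

```bash
python3 - <<'E'
from h import *
r=movel(tl(74,25.4),max_speed=30,guard=4.5); st(r)
if not r:
    wait(.2); f=[]
    for _ in range(8): f.append(read_state()['ft_force']); wait(.03)
    print('base',np.mean(f,0).round(2),np.std(f,0).round(2))
    r=movel(tl(105,25.4),max_speed=8,guard=3.8); st(r)
    f=[]
    for _ in range(10): f.append(read_state()['ft_force']); wait(.03)
    print('push',np.mean(f,0).round(2),np.std(f,0).round(2)); st()
c,T,o=spin('w8'); P=cloud(c); print(o.round(1).tolist())
for k in ('blue','yellow','green','pink'):
    m=mask(c,*COL[k]); r=P[m]; r=r[(abs(r[:,0]-533)<45)&(r[:,1]>105)&(r[:,1]<260)&(r[:,2]>60)]
    if len(r)>10: print(k,len(r),np.percentile(r,1,axis=0).round(1),np.percentile(r,99,axis=0).round(1))
E
```

```text
False 16.82 [531.26  73.89  25.41] F [-0.59  0.21 -0.81] T [-0.01  0.   -0.01] gap 21.3 gf 61.9
base [ 0.04 -0.24 -0.79] [0.52 0.32 0.42]
True 19.57 [531.5   93.14  25.14] F [-1.06 -0.41 -1.24] T [-0.05 -0.07 -0.  ] gap 21.5 gf 61.9
push [ 0.03  0.05 -0.45] [0.62 0.52 0.49]
 19.91 [531.26  93.07  24.93] F [ 0.59  0.19 -0.06] T [ 0.08 -0.03 -0.02] gap 21.2 gf 61.9
[[45.0, 28.0, -0.5], [50.0, 40.1, -0.6], [55.0, 53.8, -1.2], [60.0, 53.8, -1.2], [65.0, 53.8, -1.2], [70.0, 53.8, -1.4], [75.0, 53.9, -1.0], [80.0, 53.8, -0.8], [85.0, 53.8, -1.1], [90.0, 53.8, -0.4], [95.0, 53.9, -1.0], [100.0, 53.9, -1.0], [105.0, 54.0, -0.4], [110.0, 53.9, -0.1]]
yellow 15957 [503.4 147.5  61.3] [559.8 171.7  79.2]
green 18890 [509.9 172.4  62.3] [560.7 196.2  79.2]
pink 6754 [505.5 196.8  60.9] [562.6 206.5  79.4]
```

View pics/w8.png

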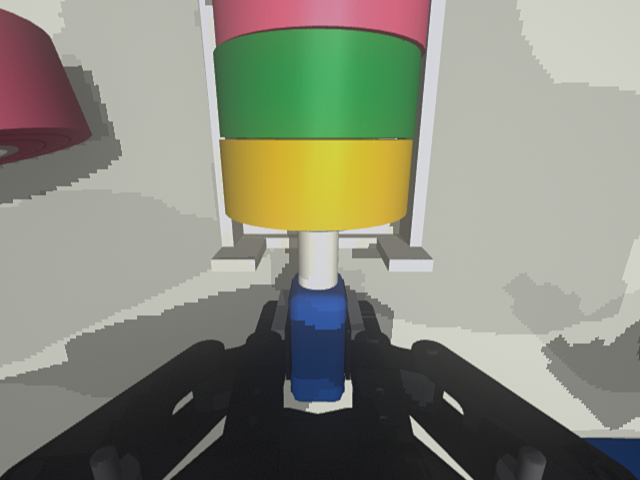

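The rolls are stacked yellow (318,185), green (318,95), pink (318,15), with the flange against yellow. The residual force is about zero, so I'll press in small increments using averaged readings.

```bash
python3 - <<'E'
from h import *
def mf(n=12):
    f=[]
    for _ in range(n): f.append(read_state()['ft_force']); wait(.02)
    return np.mean(f,0)
b=-0.24; y=93.1
for i in range(16):
    y+=0.4; r=movel(tl(y,25.4),max_speed=6,guard=5); f=mf(); s=read_state(); print(r,round(y,1),s['eef_pos'].round(2),f.round(2),round(s['time'],2))
    if f[1]-b<-3.0: wait(.3); print('held',mf(15).round(2)); break
    if r: y=s['eef_pos'][1]
c,T,o=spin('w9'); P=cloud(c); T_=T
for k in ('yellow','green','pink'):
    m=mask(c,*COL[k]); r=P[m]; r=r[(abs(r[:,0]-533)<45)&(r[:,1]>105)&(r[:,1]<260)&(r[:,2]>60)]
    if len(r)>10: print(k,np.percentile(r,1,axis=0).round(1),np.percentile(r,99,axis=0).round(1))
g=T[mask(c,*COL['blue'])&(abs(T[...,1])<12)]; g=g[np.isfinite(g).all(1)&(g[:,0]<35)]; print('grip far',np.percentile(g[:,0],[1,99]).round(1)); st()
E
```

```text
False 93.5 [531.64  93.24  25.36] [-0.22 -3.05 -1.15] 20.64
False 93.9 [531.64  93.29  25.37] [-0.39 -5.95 -0.93] 21.09
held [-0.13 -6.18 -0.96]
yellow [503.5 147.6  61.2] [559.9 171.8  79.2]
green [510.1 172.5  62.4] [560.7 196.3  79.2]
pink [505.5 196.9  60.8] [562.7 206.9  79.4]
grip far [-23.3  23.4]
 21.89 [531.66  93.28  25.4 ] F [ 0.46 -6.25 -0.04] T [-1.28  0.09  0.09] gap 21.0 gf 61.9
```

```bash
python3 - <<'E'
from h import *
movel(tl(92.9,25.4),max_speed=6); st('backed')
movel(tl(92.7,35),max_speed=15); st('up10')
movel(tl(92.7,110),max_speed=80); wait(.3); st('up')
c,T,o=spin('w10'); print(o.round(1).tolist()); P=cloud(c)
for k in ('yellow','green','pink'):
    r=T[mask(c,*COL[k])]; r=r[np.isfinite(r).all(1)&(abs(r[:,1])<40)&(r[:,0]>40)&(r[:,0]<160)&(r[:,2]>25)]
    if len(r)>10: print(k,len(r),np.percentile(r,1,axis=0).round(1),np.percentile(r,99,axis=0).round(1))
snap('side','s3')
E
```

```text
backed 22.21 [531.75  93.2   25.44] F [ 0.11  0.75 -1.22] T [-0.07  0.02  0.04] gap 21.2 gf 61.8
up10 23.0 [531.64  92.73  34.96] F [-0.11  0.28 -3.91] T [-0.29  0.05 -0.02] gap 21.0 gf 61.6
up 24.38 [531.57  92.63 109.77] F [ 0.07 -0.08 -3.8 ] T [-0.26  0.03  0.01] gap 21.1 gf 61.5
[[45.0, 27.9, -0.7], [50.0, 39.7, -0.2], [55.0, 51.5, -0.3], [60.0, 51.4, -0.5], [65.0, 51.5, -0.6], [70.0, 51.5, -0.5], [75.0, 51.5, -0.3], [80.0, 51.4, -0.7], [85.0, 51.4, -0.2], [90.0, 51.5, -0.4], [95.0, 51.4, -0.7], [100.0, 51.5, 0.0], [105.0, 51.5, 0.3], [110.0, 51.4, -0.0]]
yellow 15471 [ 54.7 -29.7  31.7] [78.7 28.5 52. ]
green 18237 [ 79.5 -24.3  34. ] [103.3  28.1  51.9]
pink 7166 [104.3 -29.7  30.9] [114.7  29.5  51.8]
```

View pics/w10.png

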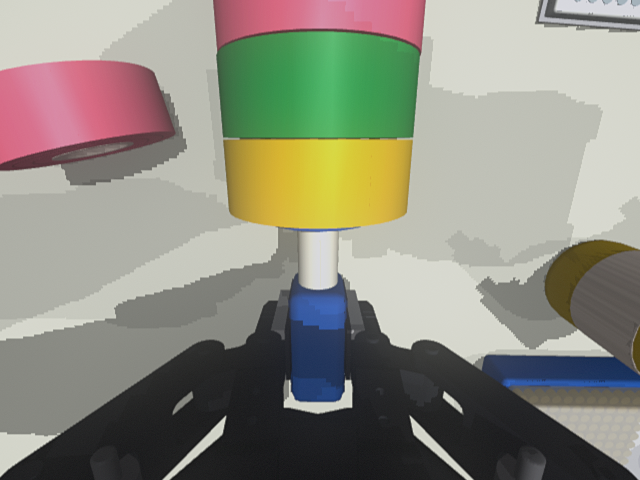

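All three rolls (yellow (318,185), green (318,95), pink (318,15)) hang level and packed on the spindle, and the weight shows on the wrist. I'll carry them to the dispenser.

```bash
python3 - <<'E'
from h import *
movel(tl(92.7,135),max_speed=80)
movel((569.45,-310.3,135),RS,max_speed=160); wait(.2); st()
movel((569.45,-310.3,95),max_speed=80); wait(.3); st()
c,T,o=spin('w11'); print(o[:3].round(1).tolist(), o[-3:].round(1).tolist())
P=cloud(c); q=P.reshape(-1,3); q=q[np.isfinite(q).all(1)]
for zl,zh in ((70,83),(84,97)):
    t=q[(q[:,2]>zl)&(q[:,2]<zh)&(q[:,1]>-280)&(q[:,1]<-262)&(abs(q[:,0]-570)<45)]
    l=t[t[:,0]<570];r=t[t[:,0]>=570]
    if len(l) and len(r): print('fork',zl,len(l),len(r),np.percentile(l[:,0],[2,98]).round(1),np.percentile(r[:,0],[2,98]).round(1),np.percentile(t[:,1],[2,98]).round(1))
n=q[(q[:,1]>-278)&(q[:,1]<-265)&(abs(q[:,0]-570)<12)&(q[:,2]>105)]; print('neck x',n[:,0].min().round(1),n[:,0].max().round(1),n[:,2].max().round(1))
E
```

```text
28.03 [ 569.52 -310.09  135.04] F [-0.34 -0.25 -3.37] T [-0.28  0.05 -0.01] gap 21.0 gf 61.5
 28.98 [ 569.61 -310.36   95.36] F [ 0.06 -0.04 -3.61] T [-0.26 -0.02  0.03] gap 21.3 gf 61.5
[[45.0, 27.9, -0.7], [50.0, 39.4, -0.7], [55.0, 51.3, -0.4]] [[100.0, 51.5, -0.4], [105.0, 51.4, -0.0], [110.0, 51.3, -0.4]]
fork 70 80 82 [535.4 556. ] [584.2 604.9] [-274.7 -270.4]
fork 84 189 195 [545.  554.7] [585.8 595.5] [-274.4 -268.8]
neck x 562.0 577.9 123.8
```

View pics/w11.png

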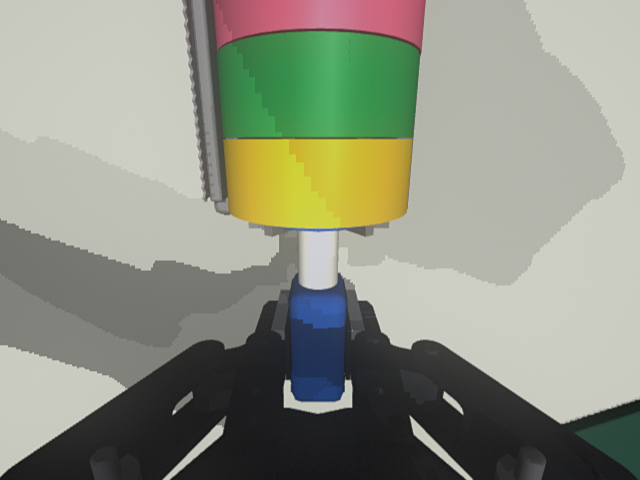

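The fork prongs (270,229) and (370,229) sit symmetrically about the neck at (318,250): the fork's middle is at x 570.15 and the neck's at 569.95. I'll lower it.

```bash
python3 - <<'E'
from h import *
def mf(n=12):
    f=[]
    for _ in range(n): f.append(read_state()['ft_force']); wait(.02)
    return np.mean(f,0)
x,y=569.45,-310.3
r=movel((x,y,56),max_speed=50,guard=6); st(r)
if not r:
    r=movel((x,y,50),max_speed=15,guard=4); wait(.2); b=mf(); print(r,b.round(2)); z=read_state()['eef_pos'][2]
    for i in range(16):
        z-=0.3; r=movel((x,y,z),max_speed=6,guard=5); f=mf(8); s=read_state(); print(r,round(z,1),s['eef_pos'].round(2),f.round(2))
        if f[2]-(-3.6)>2.5: break
    wait(.3); st('seated?')
c,T,o=spin('w12'); print(o[:3].round(1).tolist(), o[-3:].round(1).tolist())
E
```

```text
False 30.17 [ 569.6  -310.46   56.3 ] F [ 0.17  0.28 -2.53] T [-0.23  0.05  0.01] gap 21.2 gf 61.5
False [ 0.08 -0.05 -3.43]
False 49.7 [ 569.44 -310.3    49.74] [ 0.07 -0.23 -3.57]
False 49.4 [ 569.44 -310.31   49.43] [-0.12  0.12 -3.37]
False 49.1 [ 569.46 -310.3    49.14] [-0.22 -0.31 -3.19]
False 48.8 [ 569.45 -310.28   48.84] [ 0.07 -0.59 -2.27]
False 48.5 [ 569.5  -310.35   48.65] [-0.28 -0.23 -0.13]
seated? 33.33 [ 569.49 -310.32   48.6 ] F [0.26 0.74 0.55] T [-0.05  0.09  0.03] gap 21.4 gf 61.9
[[45.0, 32.9, -0.0], [50.0, 39.7, -0.2], [55.0, 51.6, -0.9]] [[100.0, 51.8, -0.7], [105.0, 51.8, -0.2], [110.0, 51.7, -0.3]]
```

```bash
python3 - <<'E'
from h import *
open_gripper(); wait(.2); st('open')
movel((569.45,-310.3,90),max_speed=60); movel((569.45,-300,215),max_speed=120); wait(.3); st('up')
c=snap('wrist','w13'); P=cloud(c); q=P.reshape(-1,3); q=q[np.isfinite(q).all(1)]
for k in ('blue','yellow','green','pink'):
    r=P[mask(c,*COL[k])]; r=r[np.isfinite(r).all(1)&(abs(r[:,0]-570)<40)&(r[:,1]>-345)&(r[:,1]<-120)&(r[:,2]>60)&(r[:,2]<115)]
    print(k,len(r),np.percentile(r,1,axis=0).round(1),np.percentile(r,99,axis=0).round(1))
t=q[(abs(q[:,0]-573)<9)&(abs(q[:,1]+149)<12)&(q[:,2]>50)&(q[:,2]<110)]; print('tip ztop',np.percentile(t[:,2],95).round(1),np.percentile(t[:,0],[3,97]),t[:,1].max())
im=np.vstack([cv2.resize(c['image'],(560,420))]); s=snap('side','s4')['image'][230:390,300:440]
cv2.imwrite('pics/fin.png',np.hstack([im,np.pad(cv2.resize(s,(240,274)),((0,146),(0,0),(0,0)))]))
E
```

```text
open 34.42 [ 569.44 -310.28   48.53] F [0.   0.   0.71] T [ 0.04 -0.01 -0.01] gap 85.6 gf 0.0
up 36.76 [ 569.33 -300.01  214.69] F [-0.09  0.34  0.36] T [-0.02 -0.02  0.05] gap 85.2 gf 0.0
blue 1161 [ 558.6 -331.9   79.5] [ 578.7 -259.3   87.4]
yellow 2422 [ 539.5 -255.7   76.7] [ 601.1 -231.8  100.8]
green 2207 [ 547.  -230.7   85.9] [ 597.7 -207.3  100.9]
pink 2508 [ 541.5 -206.2   76.9] [ 603.1 -181.9  100.6]
tip ztop 75.7 [564.95166758 580.70693108] -138.15594691248918
```

View pics/fin.png

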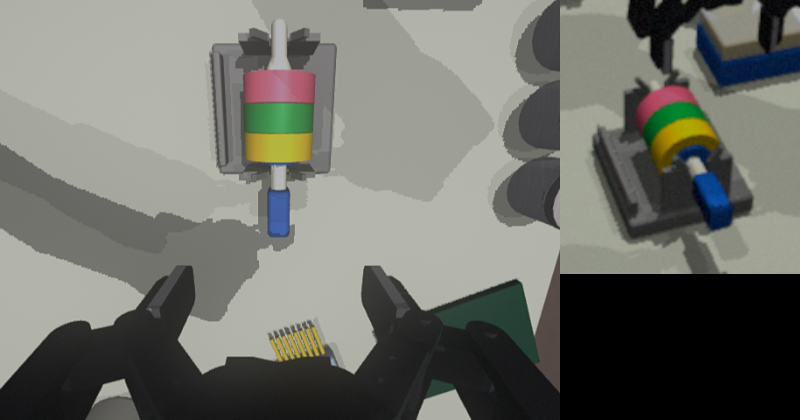

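The spindle lies in both forks, with the tip at (279,25), the neck at (278,172) and the grip outside the -y cheek at (278,212). Pink, green and yellow are packed at the flange, and the tip's top is at z 75.7, which matches seated height.

```bash
python3 -c "
from workcell import *
print(finish_job())"
```

```text
the job is handed in; nothing more can be done
None
```

I handed the job in: the spindle rests in both dispenser forks with the grip on its original side and all three rolls packed against the flange. The push on the rolls was held at about 6 N, and the arm was clear of everything by about 37 s of the 72 s allowed. The hand-in returned no verdict.

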